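# Draw the vacuum on a storage canister and hold the pump out

### The arm

A 6-joint arm with a two-finger parallel gripper is mounted at the origin on a cart in front of the work surface, level with it; the furniture and walls round the work are solid. World frame = base frame: x ahead of the robot, y to its left, z up, the work surface at z = 0. Lengths are in mm, angles in rad, forces in N, time in s.
With the tool pointing down it reaches from about 325 to 900 mm from the base axis. Payload 6.1 kg.
Tool frame: the origin (TCP) lies midway between the tips of the shut fingers; the grasp point (between the pads) lies 19 mm behind it; z points along the fingers, y is the line along which they close (so a half turn about z gives the same grasp; the last joint's range is limited). The gripper opens to 85 mm and grips with 20 to 120 N. Pads are 22 mm wide; open, the fingers measure 114 mm over their backs; the gripper's body (76 mm by 85 mm) begins 54 mm behind the grasp point. The pads swing forward as they close: fully open they stand 13 mm farther back than shut.
Start: joints at [-1.397, 0.22, 1.526, -0, 1.395, -0.126], TCP at [184.574, -597.117, 231.3] pointing down, gripper open.
Joint ranges: [-2.98, 2.98], [-0.91, 2.08], [0.09, 2.57], [-1.24, 4.39], [0.2, 2.65], [-2.68, 2.68]. Speed limits (rad/s): [2.57, 2.57, 3.01, 3.14, 3.14, 3.14].

### API

Orientations are given as a unit quaternion [x, y, z, w].
In Python, from station import r, cams gives the robot as it stands.
- The arm moves only by the tool send_rows, never from a script. Its argument "targets" is one flat list of numbers, 7 for each row, row after row: the turn, a rotation vector about the world's x, y, z each as a share of 0.08 rad, from -1 to 1, then the shift along the world's x, y, z each as a share of 0.15 m, from -1 to 1, then the finger opening in mm, from 0 to 85.4. In form: [wx, wy, wz, dx, dy, dz, fingers, wx, wy, wz, dx, dy, dz, fingers, ...]. A call has 1 to 10 rows; each row shifts and turns the commanded pose from where the row before left it; what a row does not reach is not made up. A row lasts 1/12 s, in which the tool goes at most 41.7 mm and 7.16 degrees, less where a joint would pass 70% of its speed; a pose out of reach is approached as far as the arm can. A call with a number of a shift or a turn outside -1 to 1 is refused whole. A call with a gripper value outside its range is refused whole. The fingers move at their own pace and stop on an object; "force" is the grip in N (left out, the last holds). Time passes only in rows, so rows that do not move let the fingers close. It gives the time, the measured TCP pose, the force, the opening and the grip force at its end, in the units of the state.
- r.read_state(): the state, without advancing time (a new reading comes with each control period).
- cams.snapshot(name): name is "side" or "top" or "wrist"; returns a dict with "frame" (400x640x3 uint8, blue, green, red), "fov_y" (degrees; the focal length in pixels is half the picture's height over the tangent of half this angle, whatever the lens; pixels are square), "cx", "cy" (the principal point, pixels), "R" (3x3) and "t" (3): a world point X has camera coordinates R X + t. Camera axes: x right, y down, z forward; pixel columns grow to the right and rows downward; lengths in mm; the calibration is good to about 2 mm. A picture is of the moment at which its call begins. There is no depth.
- r.close_job(): hands the job in; it is judged then, once.
The state is a dict: "time_s": time; "qpos": joint angles; "qvel": joint speeds; "tau": joint torques, N m; "ee_pos": TCP position; "tool_rot": TCP orientation; "force": force on the tool from outside, world axes, zero at the start; "moment": the same for the moment, N m; "gripper_width": finger opening in mm; "finger_force": force on a finger pad.
Only numpy, scipy, OpenCV 4.12 (cv2) and the standard library are available. Lean on these libraries where they do the work, as an engineer would, in place of code of your own. Each camera call takes 0.05 s, during which the arm holds its last target. There are 200 camera calls.

### The job

Vacuum-seal the food canister on the worktop sealer: first press its lid down until it is fully home. Then squeeze the release button on the pump's grip, keep it squeezed and pull the telescoping handle straight up past its first stop to its second stop, with both sections fully out. Finish while still holding it there with the button squeezed (the handle draws back if let go), and leave the things standing around the sealer where they are.

Things in the scene. Friction and masses are not known exactly. Their poses are not given: they have to be found in the camera images.
- sealer: Fixed vacuum sealer: grey base plate 96 (x) x 204 (y) x 18 mm, origin under its centre, z up. At y = -55 mm a glass canister 80 mm wide with a black lid, its rim 85 mm up; at y = +55 mm the steel pump, black collar 62 mm wide, top 88 mm up. Its -x side faces the robot within 0.3 rad. A cabinet hangs over the worktop's back half (430 mm up), a mixer stands back right: come in low from the front.
- lid_top (a point): Centre of the top face of the canister's lid (round, 86 mm wide, 16 mm thick, flat); z up. It is 101 mm above the worktop when the lid is fully home.
- lid (a joint): How far the lid has been pressed down, m: 0 = standing 10 mm proud of home, 0.010 = fully home (hard stop). Starts at 0 to 0.003. It moves stiffly, against about 6 N of friction (a little more if fast; press with 10 to 15 N), and stays where it is left.
- pump_grip (a point): Centre line of the pump's grip at the height of the button, 120 mm above the worktop at the start. The grip is a black upright block, 30 (x) x 34 (y) x 48 mm, from 24 mm below to 20 mm above this point, axes as the sealer's; it moves up with the handle. To work the button, squeeze the block along its x axis, one finger on the button and the other on the opposite face (37 mm across, 31 mm with the button in). The collar is 32 mm below this point at the start.
- button_face (a point): Centre of the outer face of the release button, a steel block 20 (y) x 18 (z) mm that stands 7 mm out of the grip's -x face; it is pushed in along the sealer's +x.
- button (a joint): How far the button is pushed in, m: 0 = out, 0.006 = fully in (7 N; sprung, comes out again when let go). Out, a hook under the button locks the handle down; beyond about 0.0045 the handle is free.
- outer_section (a joint): How far the thick lower section of the telescope is out of the barrel, m: 0 = in, 0.045 = fully out. It comes out first, at about 3 to 4 N of pull; its end is the first stop.
- inner_section (a joint): How far the thin upper section, which carries the grip, is out of the lower one, m: 0 = in, 0.045 = fully out. It follows at about 5 to 7 N of pull; its end is the second stop, a hard one, with the grip 90 mm higher than at the start. Springs draw both sections back.
- near_jar: Loose spice jar with a black cap, 41 mm wide, 105 mm tall, upright near the pump's end of the sealer; origin at the centre of its underside. Leave it alone.
- near_cup: Loose plain egg cup, 49 mm wide, 50 mm tall, upright near the canister's end of the sealer; origin at the centre of its underside. Leave it alone.
- near_scoop: Loose steel measuring scoop, 54 x 128 x 24 mm, lying on the worktop beyond the egg cup; origin under its middle. Leave it alone.

How it is judged:
By the outcome, as a careful person would: the job done as asked, in the order asked, and still so for the second after the job is handed in, while the arm keeps its last pose, push and grip.
It also fails if it takes over 40 s, if anything falls off the work surface, if the arm or the gripper's body presses on something with over 40 N, if the wrist force passes 120 N, or if a joint passes its speed limit or range.

## Working session

There is one attempt and no reset: what is moved stays moved. The work goes in short steps, Python scripts to look and compute and a tool call to move; the robot and the scene stay as the last step left them, time stands still between calls to the robot, and variables do not carry over. Pictures are saved under pics/ and viewed, at most 10 in all, crops included, and the job is handed in when it is done.

Besides the shell and the picture viewer there is one more tool, called after "Request:" in YAML: its name, and indented under it one key for each argument. send_rows: Moves the arm, as the interface text tells. Shift numbers are shares of 0.15 m and turn numbers shares of 0.08 rad, none past 1 either way. Its arguments: {"type":"object","properties":{"targets":{"type":"array","items":{"type":"number"}},"force":{"type":"number"}},"required":["targets"]}

```bash
ls; mkdir -p pics; python3 - <<'E'
from station import r,cams
import cv2,numpy as np
s=r.read_state();print({k:np.round(v,3).tolist() for k,v in s.items()})
for n in("side","top","wrist"):
    d=cams.snapshot(n);cv2.imwrite(f"pics/{n}0.png",d["frame"]);np.savez(f"pics/{n}0.npz",**d)
    print(n,d["fov_y"],d["cx"],d["cy"],np.round(d["R"],3).tolist(),np.round(d["t"],1).tolist())
E
```

```text
pics
{'time_s': 0.0, 'qpos': [-1.397, 0.221, 1.528, 0.0, 1.395, -0.126], 'qvel': [-0.001, 0.001, 0.001, -0.001, 0.001, 0.0], 'tau': [0.0, -49.69, -38.939, -0.0, 0.011, 0.0], 'ee_pos': [184.483, -596.51, 230.192], 'tool_rot': [0.989, 0.149, -0.0, -0.001], 'force': [0.391, 0.003, -0.156], 'moment': [0.053, -0.0, -0.051], 'finger_force': 0.0, 'gripper_width': 85.65}
side 53.76412373618083 321.78774741585687 208.62850113394867 [[-0.969, 0.246, -0.005], [0.22, 0.859, -0.463], [-0.109, -0.45, -0.886]] [542.4, 13.5, 1067.3]
top 54.05026120032974 316.76282312687397 201.95327992157462 [[-0.014, -0.999, -0.033], [-0.989, 0.018, -0.145], [0.145, 0.03, -0.989]] [-58.8, 540.8, 1102.3]
wrist 60.58277127117862 321.0775898690093 201.83850420562118 [[0.294, -0.956, -0.002], [-0.915, -0.282, 0.287], [-0.275, -0.082, -0.958]] [-623.5, -36.9, 380.4]
```

View pics/top0.png

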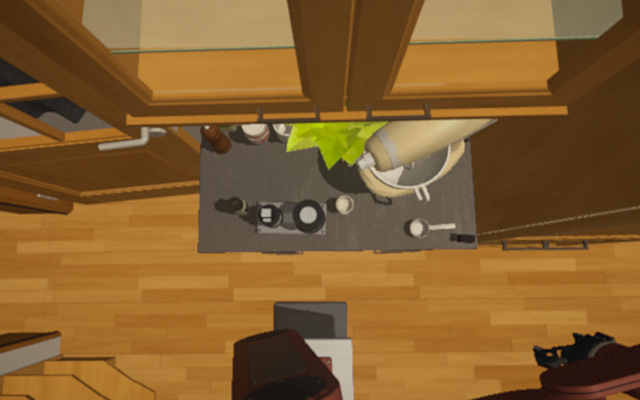

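View pics/side0.png

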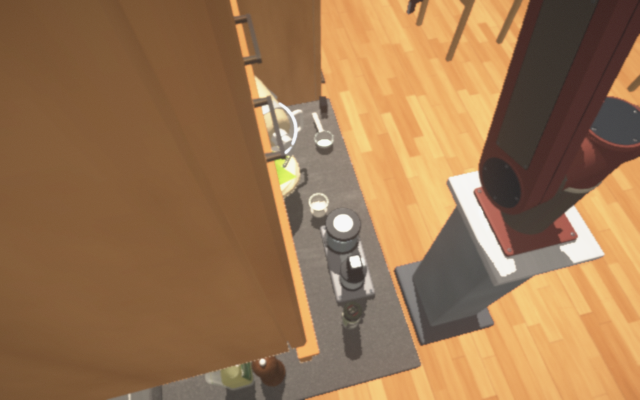

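The top view shows the sealer plate around (291,217), with the lid at about (309,215) and the pump at about (269,215). In the side view the lid is at about (343,226) and the grip at about (357,265). I'll zoom in on both.

```bash
python3 - <<'E'
import cv2,numpy as np
a=cv2.imread("pics/top0.png")[185:255,210:360];b=cv2.imread("pics/side0.png")[190:340,295:395]
a=cv2.resize(a,None,fx=5,fy=5,interpolation=cv2.INTER_CUBIC)
b=cv2.resize(b,None,fx=4,fy=4,interpolation=cv2.INTER_CUBIC)
for im,f,x0,y0 in((a,5,210,185),(b,4,295,190)):
    for x in range(0,im.shape[1],10*f):cv2.putText(im,str(x//f+x0),(x,8),0,.3,(0,255,255));cv2.line(im,(x,10),(x,14),(0,255,255))
    for y in range(10*f,im.shape[0],10*f):cv2.putText(im,str(y//f+y0),(0,y+3),0,.3,(0,255,255))
cv2.imwrite("pics/top0z.png",a);cv2.imwrite("pics/side0z.png",b)
E
```

```text
(no output)
```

View pics/top0z.png

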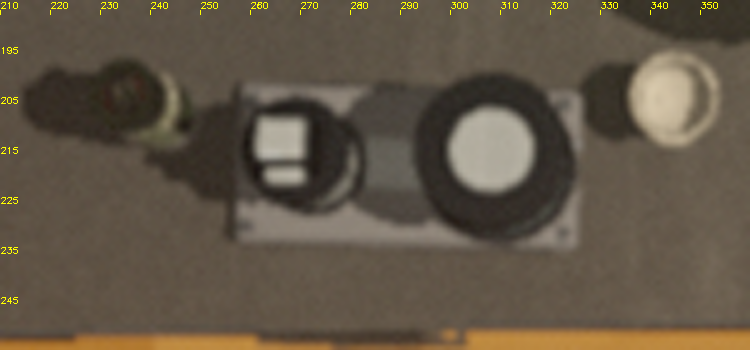

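View pics/side0z.png

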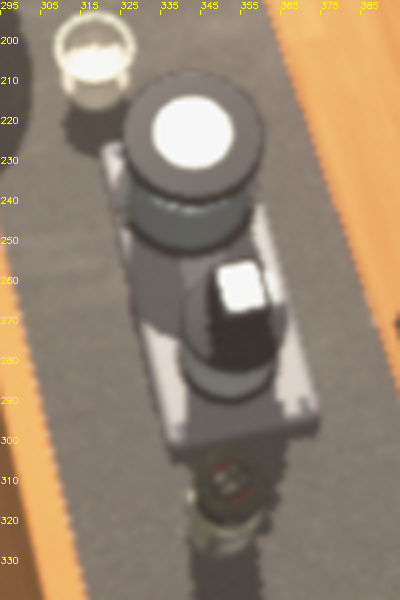

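Top zoom: the lid's pale label is centred at about (307,215), the grip's top label at about (265,213), and the button's top just in front at about (265,220). The plate corners are near (257,201), (326,202), (326,234) and (256,233). The jar cap is at about (232,203) and the cup at about (344,204). Next I'll triangulate.

```bash
cat > h.py <<'E'
import cv2,numpy as np
def load(n):return dict(np.load(f"pics/{n}.npz"))
def ray(d,p):
    f=200/np.tan(np.radians(float(d["fov_y"]))/2);R,t=d["R"],d["t"]
    v=R.T@np.array([(p[0]-d["cx"])/f,(p[1]-d["cy"])/f,1.]);return -R.T@t,v/np.linalg.norm(v)
def onz(d,p,z):
    c,v=ray(d,p);return c+v*(z-c[2])/v[2]
def tri(*dp):
    A=0;b=0;rs=[ray(*x) for x in dp]
    for c,v in rs:
        M=np.eye(3)-np.outer(v,v);A=A+M;b=b+M@c
    X=np.linalg.solve(A,b);return X,[np.linalg.norm(np.cross(X-c,v)) for c,v in rs]
def blobs(d,box,lo,minA=8,sat=40):
    x0,y0,x1,y1=box;c=cv2.resize(d["frame"][y0:y1,x0:x1],None,fx=8,fy=8,interpolation=cv2.INTER_CUBIC)
    h=cv2.cvtColor(c,cv2.COLOR_BGR2HSV);m=((h[...,2]>lo)&(h[...,1]<sat)).astype(np.uint8)
    n,_,st,ce=cv2.connectedComponentsWithStats(m)
    return [((ce[i]+.5)/8-.5+[x0,y0],st[i][4]/64,np.round(st[i][2:4]/8,1)) for i in range(1,n) if st[i][4]>minA*64]
E
python3 - <<'E'
from h import *
np.set_printoptions(precision=1,suppress=True)
T,S=load("top0"),load("side0")
bt=blobs(T,(250,198,330,240),165);bs=blobs(S,(320,205,370,270),200)
for b in bt:print("T",*b)
for b in bs:print("S",*b)
for a in bt:
  for b in bs:
    X,e=tri((T,a[0]),(S,b[0]))
    if max(e)<8:print(a[0],b[0],X,e)
for n,p,z in(("TL",(257,201.5),18),("TR",(326,202),18),("BR",(325.5,233.7),18),("BL",(256.5,233),18),("jar",(232.5,203),105),("cup",(344.5,204),50)):print(n,onz(T,p,z))
for n,p,z in(("far",(321.5,226.5),18),("nearR",(373.5,294.5),18),("nearL",(338,298.5),18),("jar",(352,311),105),("cup",(318.5,203),50)):print(n,onz(S,p,z))
E
```

```text
T [307.8 214.5] 174.015625 [15.2 14.6]
T [265.6 212.5] 50.03125 [8.1 6.8]
S [322.9 206.9] 33.875 [7.9 5.6]
S [342.7 222.6] 279.75 [19.9 17.8]
S [322.9 230.7] 13.640625 [3.4 6.8]
S [361.6 254.6] 61.140625 [ 7.  22.1]
S [354.9 261.1] 106.40625 [11.2 12. ]
[307.8 214.5] [342.7 222.6] [495.9 -45.  109.2] [np.float64(0.4984543325457759), np.float64(0.4984543325457824)]
[265.6 212.5] [361.6 254.6] [491.8  62.4 171.2] [np.float64(4.191417127294908), np.float64(4.191417127294786)]
[265.6 212.5] [354.9 261.1] [500.   64.9 139.4] [np.float64(0.8779195364272896), np.float64(0.8779195364273246)]
TL [547.4 111.1  18. ]
TR [542.1 -94.2  18. ]
BR [448.4 -91.1  18. ]
BL [453.7 111.8  18. ]
jar [531.3 162.8 105. ]
cup [ 530.7 -147.4   50. ]
far [537.6 -89.2  18. ]
nearR [460.7 116.4  18. ]
nearL [545.9 104.7  18. ]
jar [532.7 159.6 105. ]
cup [ 532.1 -142.2   50. ]
```

The lid's top centre is near (496,-45,109), the grip axis near (500,65), and yaw is about -0.03 rad. I'll move in from the front with the fingers shut, turning so that they close along the sealer's x.

Request:
send_rows:
  targets: [0,0,0.776,0.104,0.184,-0.013,0,0,0,0.776,0.104,0.184,-0.013,0,0,0,0.776,0.104,0.184,-0.013,0,0,0,0.776,0.104,0.184,-0.013,0,0,0,0.776,0.104,0.184,-0.013,0,0,0,0.776,0.104,0.184,-0.013,0,0,0,0.776,0.104,0.184,-0.013,0,0,0,0.776,0.104,0.184,-0.013,0,0,0,0.776,0.104,0.184,-0.013,0,0,0,0.776,0.104,0.184,-0.013,0]
  force: 30

```text
time_s: 0.98
ee_pos: [340.9, -319.6, 211.5]
tool_rot: [0.895, 0.445, 0.0, -0.0]
force: [1.0, -0.4, 0.9]
gripper_width: -0.0
finger_force: 0.0
```

Request:
send_rows:
  targets: [0,0,0.776,0.104,0.184,-0.013,0,0,0,0.776,0.104,0.184,-0.013,0,0,0,0.776,0.104,0.184,-0.013,0,0,0,0.776,0.104,0.184,-0.013,0,0,0,0.776,0.104,0.184,-0.013,0,0,0,0.776,0.104,0.184,-0.013,0,0,0,0.776,0.104,0.184,-0.013,0,0,0,0.776,0.104,0.184,-0.013,0,0,0,0.776,0.104,0.184,-0.013,0,0,0,0.776,0.104,0.184,-0.013,0]

```text
time_s: 1.82
ee_pos: [497.0, -43.5, 192.1]
tool_rot: [0.716, 0.698, -0.0, -0.0]
force: [0.3, -1.0, 0.2]
gripper_width: 0.1
finger_force: 0.0
```

```bash
python3 - <<'E'
from station import r,cams
from h import *
np.set_printoptions(precision=3,suppress=True)
s=r.read_state();print(s["ee_pos"],s["tool_rot"],s["qpos"],s["force"])
T=load("top0");print("cab edge",onz(T,(320,122),430),"front edge",onz(T,(290,250),0))
d=cams.snapshot("wrist");np.savez("pics/wrist1.npz",**d);cv2.imwrite("pics/wrist1.png",d["frame"])
E
```

```text
[496.956 -43.475 192.079] [ 0.716  0.698 -0.    -0.   ] [-0.245 -0.052  1.892 -0.     1.302 -0.219] [ 0.327 -0.987  0.17 ]
cab edge [640.32  -87.983 430.   ] front edge [403.047  14.955   0.   ]
```

View pics/wrist1.png

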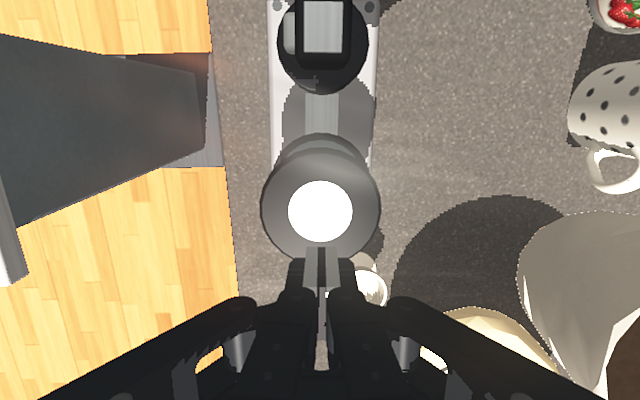

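The wrist view shows the lid label at about (320,211), the grip's top label at about (325,27), and the button just to its left at about (291,32). I'll refine the positions and yaw from this view.

```bash
python3 - <<'E'
from h import *
np.set_printoptions(precision=1,suppress=True)
W=load("wrist1")
h=cv2.cvtColor(W["frame"],cv2.COLOR_BGR2GRAY)
for b in blobs(W,(275,170,365,250),200):print("lid",b,onz(W,b[0],109.5))
for b in blobs(W,(278,0,360,60),110,60,60):print("grip",b,onz(W,b[0],140))
E=[onz(W,p,18) for p in((266.5,160),(269,10),(372,160),(378.5,10))];print(E)
# silhouette of lid: dark disk edges
print(h[211,255:390:3].tolist()); print(h[20,275:375:2].tolist())
E
```

```text
lid (array([319.7, 210.9]), np.float64(3100.859375), array([64.5, 61.2])) [495.6 -44.4 109.5]
grip (array([286.9,  24.1]), np.float64(629.953125), array([16.8, 53.9])) [482.   67.3 140. ]
grip (array([322.7,  26.2]), np.float64(1965.90625), array([39.2, 51.6])) [500.4  65.8 140. ]
[array([446.1, -23. ,  18. ]), array([457.4, 101.8,  18. ]), array([544.5, -25.8,  18. ]), array([548. ,  99.3,  18. ])]
[149, 155, 59, 114, 114, 116, 117, 119, 120, 120, 122, 255, 255, 255, 255, 255, 255, 255, 255, 255, 255, 255, 255, 255, 255, 255, 255, 255, 255, 255, 255, 255, 255, 111, 111, 109, 106, 104, 103, 100, 98, 84, 115, 151, 149]
[232, 232, 238, 136, 101, 148, 162, 167, 167, 179, 11, 34, 39, 39, 73, 187, 179, 176, 178, 178, 178, 174, 177, 179, 176, 173, 172, 176, 181, 181, 177, 172, 172, 176, 32, 35, 32, 28, 29, 41, 39, 39, 40, 39, 28, 124, 116, 115, 115, 114]
```

Request:
send_rows:
  targets: [0,0,0,-0.009,-0.007,-0.13,0,0,0,0,0,0,-0.13,0,0,0,0,0,0,-0.13,0,0,0,0,0,0,-0.11,0,0,0,0,0,0,-0.01,0,0,0,0,0,0,0,0]

```text
time_s: 2.37
ee_pos: [494.1, -45.9, 114.7]
tool_rot: [0.717, 0.697, -0.001, -0.001]
force: [-0.5, 1.6, -0.0]
gripper_width: 0.1
finger_force: 0.0
```

Request:
send_rows:
  targets: [0,0,0,0,0,-0.013,0,0,0,0,0,0,-0.013,0,0,0,0,0,0,0,0]

```text
time_s: 2.62
ee_pos: [495.9, -46.4, 112.8]
tool_rot: [0.717, 0.697, 0.0, 0.001]
force: [-0.0, -0.3, -0.5]
gripper_width: 0.3
finger_force: 0.0
```

Request:
send_rows:
  targets: [0,0,0,0,0,-0.013,0,0,0,0,0,0,-0.013,0,0,0,0,0,0,-0.013,0,0,0,0,0,0,0,0]

```text
time_s: 2.95
ee_pos: [495.8, -46.3, 106.6]
tool_rot: [0.717, 0.697, 0.0, 0.001]
force: [0.0, -1.2, 2.7]
gripper_width: 0.0
finger_force: 1.4
```

Request:
send_rows:
  targets: [0,0,0,0,0,-0.013,0,0,0,0,0,0,-0.007,0,0,0,0,0,0,0,0]

```text
time_s: 3.2
ee_pos: [495.9, -46.4, 103.6]
tool_rot: [0.717, 0.697, 0.0, 0.001]
force: [1.2, -1.0, 2.9]
gripper_width: 0.2
finger_force: 1.8
```

Request:
send_rows:
  targets: [0,0,0,0,0,-0.007,0,0,0,0,0,0,-0.007,0,0,0,0,0,0,0,0]

```text
time_s: 3.45
ee_pos: [495.8, -46.4, 101.4]
tool_rot: [0.717, 0.697, 0.0, 0.001]
force: [1.7, -0.5, 4.4]
gripper_width: 0.2
finger_force: 2.0
```

Request:
send_rows:
  targets: [0,0,0,0,0,-0.006,0,0,0,0,0,0,0,0]

```text
time_s: 3.62
ee_pos: [495.9, -46.4, 101.0]
tool_rot: [0.717, 0.697, 0.0, 0.001]
force: [-1.0, -0.5, 9.0]
gripper_width: -0.2
finger_force: 4.1
```

Request:
send_rows:
  targets: [0,0,0,0,0,-0.006,0,0,0,0,0,0,0,0]

```text
time_s: 3.78
ee_pos: [495.9, -46.4, 100.9]
tool_rot: [0.717, 0.697, 0.0, 0.001]
force: [-4.2, 1.0, 15.1]
gripper_width: -0.1
finger_force: 7.4
```

Request:
send_rows:
  targets: [0,0,0,0,0,-0.004,0,0,0,0,0,0,0,0]

```text
time_s: 3.95
ee_pos: [496.0, -46.4, 100.9]
tool_rot: [0.717, 0.697, 0.0, 0.001]
force: [-5.9, 0.7, 19.1]
gripper_width: 0.2
finger_force: 9.6
```

The lid has stopped dead at 101 mm under 19 N, so it is home. Now up, across to the pump, and open.

Request:
send_rows:
  targets: [0,0,0,0,0,0.14,0,0,0,0,0,0,0.15,0,0,0,0,0,0,0.15,85,0,0,0,0,0,0.14,85,0,0,-0.03,0.008,0.187,0,85,0,0,-0.03,0.008,0.187,0,85,0,0,-0.03,0.008,0.187,0,85,0,0,-0.03,0.006,0.187,0,85,0,0,0,0,0,0,85,0,0,0,0,0,0,85]

```text
time_s: 4.78
ee_pos: [499.0, 67.2, 184.8]
tool_rot: [0.72, 0.694, -0.001, -0.001]
force: [-0.0, -1.0, 0.3]
gripper_width: 84.9
finger_force: 0.0
```

```bash
python3 - <<'E'
from station import r,cams
from h import *
np.set_printoptions(precision=3,suppress=True)
s=r.read_state();print(s["ee_pos"],s["tool_rot"],s["qpos"],s["force"],s["gripper_width"])
for n in("wrist","top","side"):
    d=cams.snapshot(n);np.savez(f"pics/{n}2.npz",**d)
    f=d["frame"];
    cv2.imwrite(f"pics/{n}2.png",f)
E
```

```text
[498.981  67.21  184.775] [ 0.72   0.694 -0.001 -0.001] [-0.023 -0.032  1.887 -0.     1.288  0.013] [-0.05  -1.023  0.278] 84.94202751041242
```

View pics/wrist2.png

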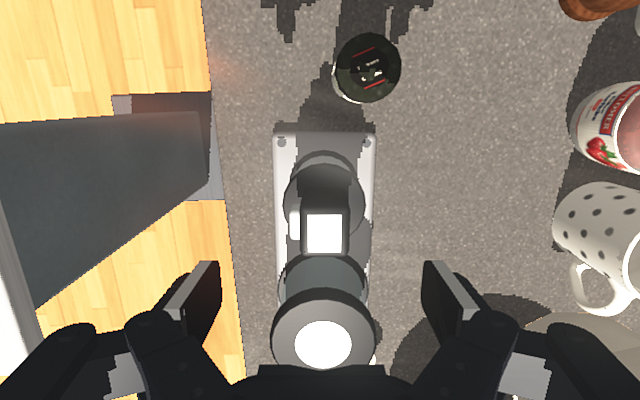

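The wrist view shows the grip label at about (324,233) and the button at about (295,222), midway between the open fingers. The jar is clear at about (367,68). The lid label is at about (323,344). I'll measure the remaining offset and yaw.

```bash
python3 - <<'E'
from h import *
np.set_printoptions(precision=3,suppress=True)
W=load("wrist2")
g=blobs(W,(285,195,360,260),160);
for b in g:print(b[0],b[2],onz(W,b[0],140),onz(W,b[0],129))
l=blobs(W,(285,310,365,370),200,500)[0];L=onz(W,l[0],101);print("lid",L)
c=W["frame"][205:262,304:350];m=(cv2.cvtColor(c,cv2.COLOR_BGR2GRAY)>140).astype(np.uint8)
k=max(cv2.findContours(m,0,1)[0],key=cv2.contourArea)
p=cv2.boxPoints(cv2.minAreaRect(k))+[304,205];P=np.array([onz(W,q,140) for q in p]);print(P)
for i in range(4):
    e=P[(i+1)%4]-P[i];print(np.linalg.norm(e),np.arctan2(e[1],e[0]))
E
```

```text
[294.199 224.853] [11.  29.9] [482.909  70.75  140.   ] [481.816  66.673 129.   ]
[323.889 233.275] [36.5 39.9] [500.071  64.831 140.   ] [499.983  60.408 129.   ]
[285.666 238.248] [ 3.2 41.1] [477.356  62.504 140.   ] [475.938  57.945 129.   ]
lid [495.435 -44.828 101.   ]
[[489.561  77.204 140.   ]
 [510.391  76.437 140.   ]
 [509.879  51.769 140.   ]
 [488.306  52.558 140.   ]]
20.843320078410894 -0.036813107250801065
24.673669294745437 -1.5915364209176963
21.587033343638325 3.1050144392766907
24.677994712003866 1.5199155860555522
```

Request:
send_rows:
  targets: [0,0,0,0.004,-0.015,-0.14,85,0,0,0,0,0,-0.14,85,0,0,0,0,0,-0.14,85,0,0,0,0,0,-0.14,85,0,0,0,0,0,0,60,0,0,0,0,0,0,50]

```text
time_s: 5.43
ee_pos: [499.2, 62.9, 100.5]
tool_rot: [0.721, 0.693, -0.001, -0.001]
force: [0.0, 0.2, 0.3]
gripper_width: 63.3
finger_force: 0.0
```

```bash
python3 - <<'E'
from station import r,cams
from h import *
s=r.read_state();print(s["ee_pos"],s["tool_rot"],s["force"],s["gripper_width"])
a=cams.snapshot("wrist")["frame"];b=cams.snapshot("side")["frame"]
b=cv2.resize(b[170:330,270:410],(350,400),interpolation=cv2.INTER_CUBIC)
cv2.imwrite("pics/g3.png",np.hstack([a[:,100:550],b]))
E
```

```text
[499.19020008  62.8650271  100.5398953 ] [ 0.72127599  0.69264578 -0.00121393 -0.00113894] [0.02577391 0.2144293  0.28986815] 63.29007866703922
```

View pics/g3.png

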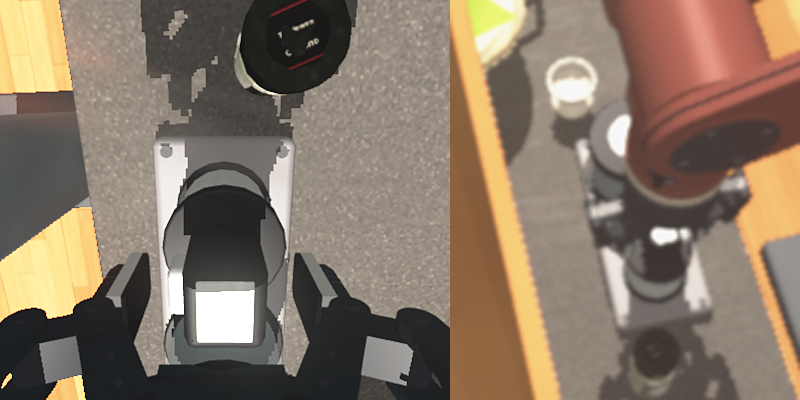

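The pads flank the grip, with the button at crop pixel (175,285) facing the left pad. I'll correct y by 2 mm and squeeze.

Request:
send_rows:
  targets: [0,0,0,0,0.014,0,45,0,0,0,0,0,0,25,0,0,0,0,0,0,25,0,0,0,0,0,0,20,0,0,0,0,0,0,20,0,0,0,0,0,0,20]
  force: 45

```text
time_s: 6.03
ee_pos: [500.7, 66.0, 103.1]
tool_rot: [0.721, 0.693, 0.0, 0.0]
force: [-3.6, 0.7, 6.8]
gripper_width: 29.5
finger_force: 44.9
```

Request:
send_rows:
  targets: [0,0,0,0,0,0.02,20,0,0,0,0,0,0.03,20,0,0,0,0,0,0.03,20,0,0,0,0,0,0,20]

```text
time_s: 6.37
ee_pos: [500.5, 66.0, 114.5]
tool_rot: [0.721, 0.693, 0.0, 0.0]
force: [-0.4, -0.4, -3.1]
gripper_width: 29.4
finger_force: 45.1
```

Force is -3 N over 11 mm of travel, so the handle is released and coming out. I'll continue straight up.

Request:
send_rows:
  targets: [0,0,0,0,0,0.04,20,0,0,0,0,0,0.04,20,0,0,0,0,0,0.04,20,0,0,0,0,0,0.04,20,0,0,0,0,0,0.04,20,0,0,0,0,0,0.03,20,0,0,0,0,0,0.03,20,0,0,0,0,0,0.03,20,0,0,0,0,0,0,20]

```text
time_s: 7.12
ee_pos: [500.4, 65.9, 157.8]
tool_rot: [0.721, 0.693, 0.0, 0.0]
force: [1.3, 0.5, -5.3]
gripper_width: 29.8
finger_force: 45.3
```

Request:
send_rows:
  targets: [0,0,0,0,0,0.03,20,0,0,0,0,0,0.03,20,0,0,0,0,0,0.03,20,0,0,0,0,0,0.02,20,0,0,0,0,0,0.02,20,0,0,0,0,0,0,20]

```text
time_s: 7.62
ee_pos: [500.3, 65.9, 177.2]
tool_rot: [0.721, 0.693, 0.0, 0.0]
force: [2.0, 0.4, -5.6]
gripper_width: 29.8
finger_force: 45.5
```

Request:
send_rows:
  targets: [0,0,0,0,0,0.03,20,0,0,0,0,0,0.03,20,0,0,0,0,0,0.02,20,0,0,0,0,0,0,20]

```text
time_s: 7.95
ee_pos: [500.4, 65.9, 189.3]
tool_rot: [0.721, 0.693, 0.0, 0.0]
force: [2.0, 0.4, -6.3]
gripper_width: 29.4
finger_force: 45.5
```

Request:
send_rows:
  targets: [0,0,0,0,0,0.013,20,0,0,0,0,0,0.013,20,0,0,0,0,0,0,20]

```text
time_s: 8.2
ee_pos: [500.3, 65.9, 192.7]
tool_rot: [0.721, 0.693, 0.0, 0.0]
force: [2.5, -0.3, -7.0]
gripper_width: 29.5
finger_force: 45.5
```

Request:
send_rows:
  targets: [0,0,0,0,0,0.01,20,0,0,0,0,0,0,20]

```text
time_s: 8.37
ee_pos: [500.2, 65.9, 193.3]
tool_rot: [0.721, 0.693, -0.0, -0.0]
force: [3.3, 0.7, -11.0]
gripper_width: 29.5
finger_force: 47.3
```

Request:
send_rows:
  targets: [0,0,0,0,0,0.006,20,0,0,0,0,0,0,20]

```text
time_s: 8.53
ee_pos: [500.1, 65.9, 193.4]
tool_rot: [0.721, 0.693, -0.0, -0.0]
force: [5.7, 0.1, -16.4]
gripper_width: 29.3
finger_force: 46.9
```

The handle is at its hard stop, 90 mm above the start, under 16 N of pull. I'll hold briefly and check.

Request:
send_rows:
  targets: [0,0,0,0,0,0,20,0,0,0,0,0,0,20,0,0,0,0,0,0,20,0,0,0,0,0,0,20,0,0,0,0,0,0,20,0,0,0,0,0,0,20]

```text
time_s: 9.03
ee_pos: [500.1, 65.9, 193.4]
tool_rot: [0.721, 0.693, -0.0, -0.0]
force: [6.1, 0.8, -16.0]
gripper_width: 29.4
finger_force: 46.9
```

```bash
python3 - <<'E'
from station import r,cams
from h import *
a=cams.snapshot("wrist")["frame"];b=cams.snapshot("side")["frame"]
b=cv2.resize(b[170:330,270:410],(350,400),interpolation=cv2.INTER_CUBIC)
cv2.imwrite("pics/g4.png",np.hstack([a[:,100:550],b]))
E
```

```text
(no output)
```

View pics/g4.png

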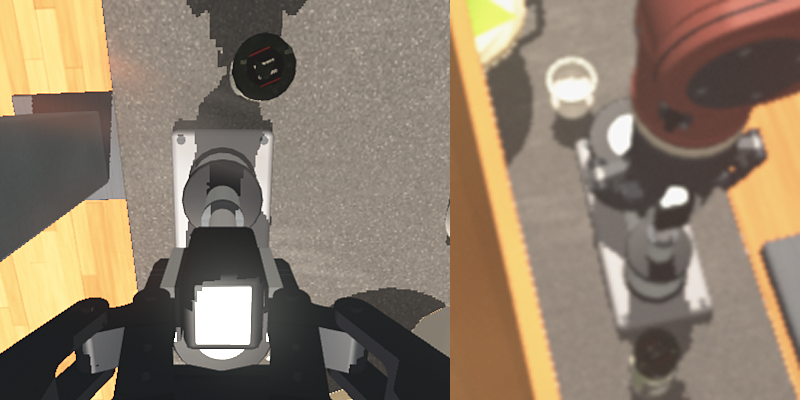

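The crop shows the grip held between the pads at about (222,310), with both telescope sections out below it at about (220,190) and (222,215). The jar at (264,67) and the cup at (572,85) have not moved. I'm handing in.

```bash
python3 -c "
from station import r
print(r.close_job())"
```

```text
the job is handed in; nothing more can be done
None
```

I pressed the lid fully home first, then squeezed the button and pulled the handle 90 mm up to its second stop. I handed the job in still holding it there, with the jar and cup unmoved in the last view; I did not check the scoop.

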